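Tip a heat-spreader bar out of its tray and lock it into the test bed

TASK

Move the aluminium heat-spreader bar from its tip-up tray to the test bed: press its plain end down into the tray's sloping well so that the transistor end tips up, lift the bar out by that raised end, lay it flat on the bench, transistors up, and let go. Then take it again by the part that stays outside the hood, lay it on the bed's pedestal and slide the transistor end fully home under the hood, and only then push the keeper bar round its pin, across the plain end, until it meets its stop. Leave everything else on the bench where it is.

Things in the scene. Friction and masses are not known exactly. Their poses are not given: they have to be found in the camera images.
- bar: heat-spreader bar: plain aluminium flat 150 x 48 x 8 mm, about 160 g, balancing within 4 mm of its middle. Origin at the centre of its underside; x along its length, z up out of the face with the transistors. The -x end is the transistor end, the +x end is plain (one small dark dot). At the start it lies level in the tray's channel, its plain end overhanging the well by about 65 mm
- bar_transistor_end (a point): middle of the lower edge of the bar's transistor end (bar x = -75 mm). Two black transistors, each 15 mm along the bar, 20 mm wide and 5 mm high, sit on the centre line of the top face 19 and 41 mm from this end
- bar_plain_end (a point): middle of the lower edge of the bar's plain end (bar x = +75 mm)
- tray: fixed black plastic tip-up tray, 169 mm long, 66 mm wide, 88 mm high. Origin on the bench below the edge between channel and well, on the centre line; x along the channel towards the well. Side walls 6 mm thick, 54 mm apart and 88 mm high run from x = -97 to +72 mm, flush with the top of the bar in the channel, so it cannot be gripped where it lies. The well is open above and at +x
- tray_edge (a point): middle of the edge where the level channel floor (80 mm above the bench, from x = -92 to 0 mm) meets the well's face, which slopes down towards +x at 48 degrees (0.838 rad) for 88 mm to the toe. The bar pressed at its plain end tips about this edge on to the sloping face, slides to the toe and stays leaning there, its last 62 mm (transistor end) standing clear above the channel
- tray_toe (a point): foot of the sloping face, on the centre line: a ledge square to the face, 19 mm wide, on which the plain end of the tipped bar comes to rest
- bed: fixed test bed: dark steel base plate 175 x 164 x 8 mm (y = -76 to +88 mm) with an aluminium pedestal 36 mm wide, its top 30 mm above the bench, from x = -75 to +75 mm. Origin on the bench below the pedestal's middle; x along the pedestal. A bar fully home lies along x with its middle at x = 0. A stop post for the keeper, 12 mm thick and 54 mm high, stands at x = 35, y = -66 mm
- hood_stop (a point): on the pedestal's top at the hood's back wall (bed x = -75 mm), which stops the bar. The grey hood covers the pedestal from there to x = -15 mm: 54 mm wide and 20 mm high inside, open towards +x; outside 66 mm wide, 56 mm above the bench (68 mm with its two studs)
- hood_mouth (a point): middle of the hood's open mouth on the pedestal's top (bed x = -15 mm)
- keeper_pin (a point): axis of the keeper's pin, on the bed at x = 50, y = 65 mm, 44 mm above the bench (the keeper's underside; 6 mm above the top of a bar in the bed)
- keeper_handle (a point): middle of the top of the keeper's upright handle pin (12 mm thick, from 52 to 88 mm above the bench), 95 mm from the keeper's pivot; the keeper is a flat steel bar 16 mm wide and 8 mm thick, reaching 136 mm from its pivot
- keeper (a joint): keeper's angle about its pin, rad: it turns clockwise seen from above as the value grows. At 0 the keeper points 0.60 rad to the left (counter-clockwise) of the bed's +x; at 2.17, its stop, it points along the bed's -y, across the plain end of a bar in the bed, against the stop post. It stays where it is left; light friction, below 1 N at the handle
- tape: bystander: roll of paper tape lying flat, 84 mm across, 24 mm high; origin at the centre of its underside
- jar: bystander: jar 52 mm across, 65 mm high; origin at the centre of its underside
- spool: bystander: grey solder spool standing on end, 50 mm across, 48 mm high; origin at the centre of its underside
- screwdriver: bystander: screwdriver 190 mm long, lying along its x axis, handle (25 mm thick) towards -x; origin below its middle
- meter: bystander: hand multimeter 150 x 75 x 38 mm, lying, its length along x; origin at the centre of its underside
- pan: bystander: shallow steel dish 110 mm across, 36 mm high; origin at the centre of its underside
- board: bystander: circuit board 110 x 70 mm, 23 mm high with its components; origin at the centre of its underside
Mind the look-alikes: they are no part of the job. Several things look just like the tray: the one meant starts farthest to the robot's left.

How it is judged (in metres and radians):
On the way, in this order (a step that is already met when the one before it is completed fails the run):
1. the bar is tipped up in the tray: plain end down in the well, transistor end raised, leaning at more than about 40 degrees (angle between bar's own z axis and vertical above 0.7 rad and z of bar_transistor_end in the frame of tray above 0.105 m and z of bar_plain_end in the frame of tray below 0.05 m and horizontal distance between bar and tray below 0.06 m), for 0.2 s.
2. the bar lies flat on the bench, transistors up, let go (angle between bar's own z axis and vertical below 0.06 rad and height (world z) of bar below 0.005 m and contact force between the fingers and bar below 0.1 N and linear speed of bar below 0.02 m/s), for 0.2 s.
3. the bar lies on the bed's pedestal, transistor end home under the hood (within 5 mm of the back wall), keeper still open (x of bar_transistor_end in the frame of bed below -0.07 m and z of each of bar_transistor_end, bar_plain_end in the frame of bed below 0.034 m and angle between the x axis of bar and the x axis of bed, either way round below 0.12 rad and horizontal distance between bar and bed below 0.008 m and value of joint keeper below 1 rad), for 0.2 s.
At the end, for the whole second after the job is handed in: the bar lies at rest and released on the bed's pedestal, transistors up, its transistor end within 5 mm of the hood's back wall, its middle within 8 mm of the bed's middle and in line within 0.12 rad, and the keeper lies across its plain end within 0.08 rad of its stop (x of bar_transistor_end in the frame of bed below -0.07 m and z of each of bar_transistor_end, bar_plain_end in the frame of bed below 0.034 m and angle between the x axis of bar and the x axis of bed, either way round below 0.12 rad and horizontal distance between bar and bed below 0.008 m and angle between bar's own z axis and vertical below 0.06 rad and value of joint keeper above 2.09 rad and linear speed of bar below 0.02 m/s and contact force between the fingers and bar below 0.1 N); the robot touches nothing.
It fails at once if a bystander is moved by more than 25 mm (distance of any of tape, jar, spool, screwdriver, meter, pan, board from where it was at the start of the episode above 0.025 m).
It also fails if it takes over 72 s, if anything falls off the work surface, if the arm or the gripper's body presses on something with over 40 N, if the wrist force passes 120 N, or if a joint passes its speed limit or range.

ROBOT

A 7-joint arm with a two-finger parallel gripper is mounted at the origin on the work surface. World frame = base frame: x ahead of the robot, y to its left, z up, the work surface at z = 0. Lengths are in mm, angles in degrees, forces in N, time in s.
With the tool pointing down it reaches from about 350 to 775 mm from the base axis. Payload 3.1 kg.
Tool frame: the origin (TCP) lies at the very end of the fingers, on their centre line; the grasp point (between the pads) lies env.hold_point_z behind it (env.hold_point_z is the distance from the TCP to the grasp point, in mm); z points along the fingers, y is the line along which they close (so a half turn about z gives the same grasp; the last joint's range is limited). The gripper opens to 85 mm and grips with 20 to 120 N. Pads are 22 mm wide; open, the fingers measure 114 mm over their backs; the gripper's body (76 mm by 85 mm) begins 54 mm behind the grasp point. The pads swing forward as they close: fully open they stand 13 mm farther back than shut.
Start: joints at [-68.623, 17.813, 0.802, 86.603, -0.252, 75.585, -1.558], TCP at [221.629, 503.386, 231.304] pointing down, gripper open.
Joint ranges: [-154.91, 154.91], [-16.99, 109.72], [-72.82, 74.43], [7.12, 147.25], [-82.49, 262.49], [11.32, 116.49], [-174.64, 174.64]. Speed limits (degrees/s): [159.86, 159.86, 180, 180, 180, 180, 180].

INTERFACE

Orientations are given as [roll, pitch, yaw] about the fixed x, y, z axes, in that order (R = Rz(yaw) Ry(pitch) Rx(roll)).
In Python, from bench import env, vision, finish_job gives the robot as it stands.
- The arm moves only by the tool servo_tool, never from a script. Its argument "deltas" is a list of rows, each a list of 7 numbers: the shift along the tool's x, y, z in m, then the turn, a rotation vector about the tool's x, y, z in degrees, then the opening, from 0 (shut) to 1 (fully open). A call has 1 to 20 rows; each row shifts and turns the commanded pose from where the row before left it, along the tool's axes as they then stand; what a row does not reach is not made up. A row lasts 1/12 s, in which the tool goes at most 41.7 mm and 7.16 degrees, less where a joint would pass 70% of its speed; a pose out of reach is approached as far as the arm can. A call is refused whole if a number of a shift passes 0.0417 or a number of a turn 7.16, either way. A call with a gripper value outside its range is refused whole. The fingers move at their own pace and stop on an object; "grip_force" is the grip in N (left out, the last holds). Time passes only in rows, so rows that do not move let the fingers close. It gives the time, the measured TCP pose, the force, the opening and the grip force at its end, in the units of the state.
- env.observe(): the state, without advancing time (a new reading comes with each control period).
- vision.read_camera(name): name is "scene" or "top" or "wrist"; returns a dict with "frame" (400x640x3 uint8, red, green, blue), "mtx" (3x3 intrinsics, pixels), "k1" (the pictures are not rectified: a ray, as slopes to the right and down, at radius r is drawn at 1 + k1 r^2 times it, then the intrinsics apply), "cam_to_world" (4x4, takes a point from camera to world coordinates); the wrist camera has in their place "mount" (4x4, takes a point from camera to tool coordinates, whose origin is the TCP and whose axes are the flange's). Camera axes: x right, y down, z forward; pixel columns grow to the right and rows downward; lengths in mm; the calibration is good to about 2 mm. A picture is of the moment at which its call begins: read the wrist's pose just before it. There is no depth.
- finish_job(): hands the job in; it is judged then, once.
The state is a dict: "clock": time; "joint_positions": joint angles; "joint_velocities": joint speeds; "joint_efforts": joint torques, N m; "tcp_pos": TCP position; "orientation": TCP orientation; "contact_force": force on the tool from outside, world axes, zero at the start; "torque": the same for the moment, N m; "gripper_width": finger opening in mm; "grip_force": force on a finger pad.
Only numpy, scipy, OpenCV 4.12 (cv2) and the standard library are available. Lean on these libraries where they do the work, as an engineer would, in place of code of your own. Each camera call takes 0.05 s, during which the arm holds its last target. There are 200 camera calls.

## Working session

There is one attempt and no reset: what is moved stays moved. The work goes in short steps, Python scripts to look and compute and a tool call to move; the robot and the scene stay as the last step left them, time stands still between calls to the robot, and variables do not carry over. Pictures are saved under pics/ and viewed, at most 10 in all, crops included, and the job is handed in when it is done.

Besides the shell and the picture viewer there is one more tool, called as name(argument=value, ...) on one line, values as JSON. servo_tool: Moves the arm, as the interface text tells. Its arguments: {"type":"object","properties":{"deltas":{"type":"array","items":{"type":"array","items":{"type":"number"}}},"grip_force":{"type":"number"}},"required":["deltas"]}

```bash
mkdir -p pics; ls; python3 - <<'E'
from bench import env, vision
import cv2
s=env.observe(); print(s, env.hold_point_z)
for n in ("scene","top"):
    r=vision.read_camera(n); print(n,r["mtx"],r["k1"],r["cam_to_world"])
    cv2.imwrite(f"pics/{n}0.png",r["frame"][:,:,::-1])
r=vision.read_camera("wrist"); print(r["mtx"],r["k1"],r["mount"])
E
```

```text
pics
{'clock': 0.0, 'joint_positions': array([-68.62436925,  17.86234196,   0.79958136,  86.69181178,
        -0.25174576,  75.58181003,  -1.55846171]), 'joint_velocities': array([-0.05348827,  0.03500784,  0.0643512 ,  0.04441213, -0.07346526,
       -0.02826299,  0.07974017]), 'joint_efforts': array([ 1.43762109e-04, -3.79916632e+01,  1.46301454e-01, -2.30596161e+01,
        1.24082499e-02,  1.37382012e-02,  1.89927391e-05]), 'tcp_pos': array([221.32678642, 502.7224816 , 230.20373303]), 'orientation': array([-1.79865894e+02,  5.22919376e-03,  1.56241613e+02]), 'contact_force': array([-0.23133701,  0.69032556, -0.33178949]), 'torque': array([-0.01902168, -0.01209227, -0.01991581]), 'grip_force': 0.0, 'gripper_width': 85.51097931863302} 18.700000000000003
scene [[467.92464246   0.         319.12360001]
 [  0.         467.92464246 205.28948032]
 [  0.           0.           1.        ]] -0.013348175977360441 [[-1.65251062e-01  8.16240327e-01 -5.53573676e-01  1.37880071e+03]
 [ 9.86240782e-01  1.34142615e-01 -9.66171754e-02  1.09329175e+02]
 [-4.60501435e-03 -5.61923026e-01 -8.27176709
[... 227 characters left out ...]
35759625066998 [[ 4.57897797e-03 -9.85608105e-01  1.68984309e-01  3.47782137e+02]
 [-9.99762698e-01 -8.11110943e-03 -2.02177578e-02 -1.77820702e+01]
 [ 2.12974362e-02 -1.68851632e-01 -9.85411359e-01  1.45121249e+03]
 [ 0.00000000e+00  0.00000000e+00  0.00000000e+00  1.00000000e+00]]
[[316.16905861   0.         320.41589787]
 [  0.         316.16905861 199.81990539]
 [  0.           0.           1.        ]] -0.03540302636220454 [[ 1.71107494e-04 -9.56759445e-01 -2.90880278e-01  7.33200625e+01]
 [ 9.99999982e-01  1.40872944e-04  1.24882897e-04 -3.86214359e-01]
 [-7.85057302e-05 -2.90880294e-01  9.56759452e-01 -1.42056348e+02]
 [ 0.00000000e+00  0.00000000e+00  0.00000000e+00  1.00000000e+00]]
```

View pics/scene0.png

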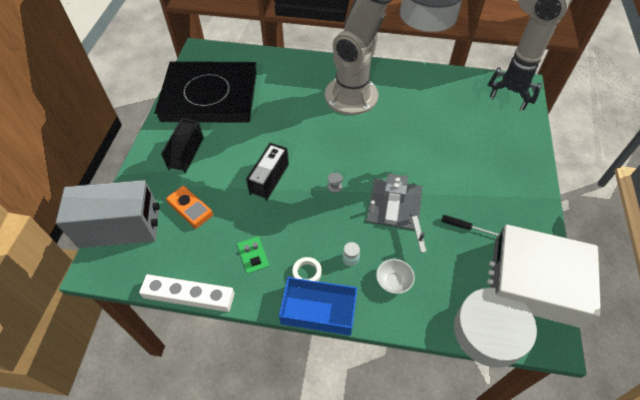

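View pics/top0.png

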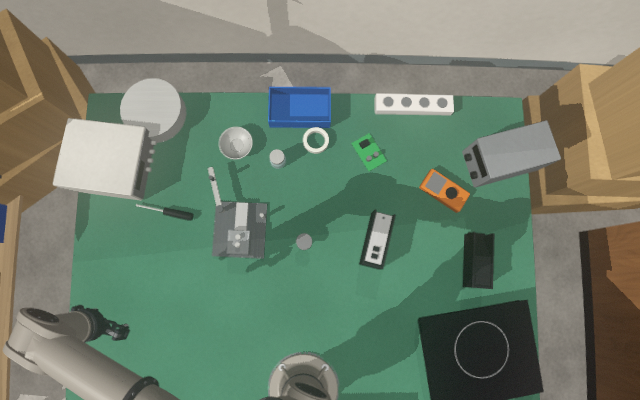

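The scene shows the bar in its tray (scene ~(268,168), top ~(377,240)). The transistors are towards the robot and the plain end is away from it. The other, empty tray is further right, at top (479,260). The bed is at top (240,228) with the hood towards the robot and the keeper pointing to (213,185).

```bash
cat > h.py <<'E'
import numpy as np, cv2
from bench import env, vision
from scipy.spatial.transform import Rotation as R
def cam(n):
    if n=="wrist":
        s=env.observe(); r=vision.read_camera(n)
        T=np.eye(4); T[:3,:3]=R.from_euler('xyz',s['orientation'],degrees=True).as_matrix(); T[:3,3]=s['tcp_pos']
        r["cam_to_world"]=T@r["mount"]
    else: r=vision.read_camera(n)
    return r
def rays(r,uv):
    uv=np.atleast_2d(uv).astype(float); k=r["mtx"]
    d=cv2.undistortPoints(uv[:,None],k,np.array([r["k1"],0,0,0.]))[:,0]
    T=r["cam_to_world"]; return T[:3,3],np.c_[d,np.ones(len(d))]@T[:3,:3].T
def at(r,uv,z):
    o,d=rays(r,uv); return o+d*((z-o[2])/d[:,2])[:,None]
def proj(r,p):
    T=np.linalg.inv(r["cam_to_world"]); q=np.atleast_2d(p)@T[:3,:3].T+T[:3,3]
    return cv2.projectPoints(q,np.zeros(3),np.zeros(3),r["mtx"],np.array([r["k1"],0,0,0.]))[0][:,0]
def save(r,name,u0,u1,v0,v1,f):
    cv2.imwrite("pics/"+name,cv2.resize(r["frame"][v0:v1,u0:u1,::-1],None,fx=f,fy=f,interpolation=cv2.INTER_CUBIC))
E
python3 - <<'E'
from h import *
r=cam("top"); f=r["frame"]
save(r,"topc.png",190,410,130,290,3.6)
hsv=cv2.cvtColor(f,cv2.COLOR_RGB2HSV)
m=((hsv[...,1]<40)&(hsv[...,2]>120)).astype(np.uint8)
m2=np.zeros_like(m); m2[205:270,355:400]=m[205:270,355:400]
n,l,st,c=cv2.connectedComponentsWithStats(m2)
i=1+np.argmax(st[1:,4]); ys,xs=np.where(l==i)
w=at(r,np.c_[xs,ys],88)
print(cv2.minAreaRect(w[:,:2].astype(np.float32)))
# tray dark outline
m3=np.zeros_like(m); m3[200:275,350:402]=(hsv[200:275,350:402,2]<60)|(m2[200:275,350:402]>0)
n,l,st,c=cv2.connectedComponentsWithStats(m3); i=1+np.argmax(st[1:,4]); ys,xs=np.where(l==i)
w=at(r,np.c_[xs,ys],88); print("tray",cv2.minAreaRect(w[:,:2].astype(np.float32)))
for n,uv,z in (("keeperhandle",(210,170),88),("bed",(240,228),30),("spool",(304,242),48),("jar",(277,158),65),("tape",(316,140),24),("pan",(235,143),36),("board",(369,152),23),("meter",(445,190),38),("screwd tip",(137,206),5),("scr h",(192,215),20)):
    print(n,at(r,uv,z)[0].round())
E
```

```text
((454.31689453125, -222.5403594970703), (51.15724182128906, 150.55221557617188), 75.80408477783203)
tray ((453.85809326171875, -224.93597412109375), (55.23207473754883, 159.14242553710938), 74.522216796875)
keeperhandle [658. 289.  88.]
bed [487. 200.  30.]
spool [443.  -0.  48.]
jar [703.  86.  65.]
tape [775. -36.  24.]
pan [759. 224.  36.]
board [ 737. -207.   23.]
meter [ 611. -447.   38.]
screwd tip [556. 540.   5.]
scr h [527. 355.  20.]
```

View pics/topc.png

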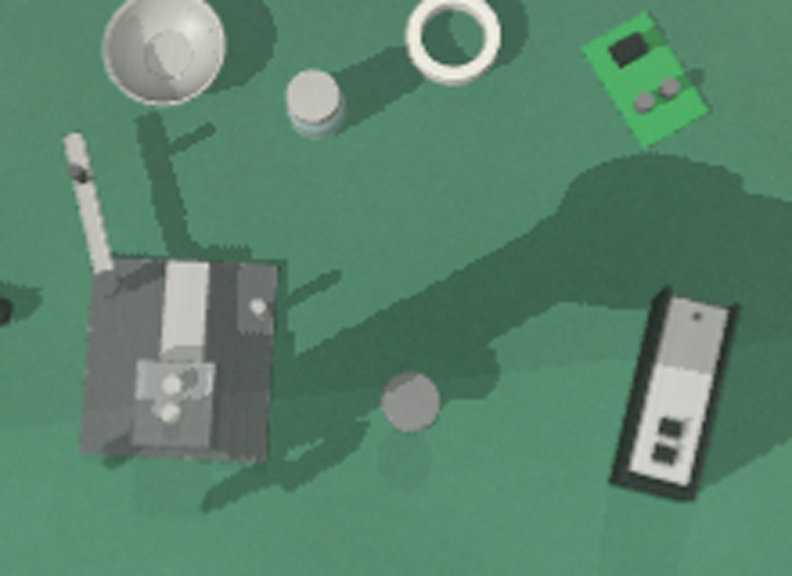

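servo_tool(deltas=[[-0.0366,-0.017,0,0,0,0,0],[-0.0366,-0.017,0,0,0,0,0],[-0.0366,-0.017,0,0,0,0,0],[-0.0366,-0.017,0,0,0,0,0],[-0.0366,-0.017,0,0,0,0,0],[-0.0366,-0.017,0,0,0,0,0],[-0.0366,-0.017,0,0,0,0,0],[-0.0366,-0.017,0,0,0,0,0],[-0.0366,-0.017,0,0,0,0,0],[-0.0366,-0.017,0,0,0,0,0],[0,0,0,0,0,7,0],[0,0,0,0,0,7,0],[0,0,0,0,0,7,0],[0,0,0,0,0,7,0],[0,0,0,0,0,7,0],[0,0,0,0,0,7,0],[0,0,0,0,0,7,0],[0,0,0,0,0,7,0],[0,0,0,0,0,7,0],[0,0,0,0,0,0,0]])

```text
clock: 1.87
tcp_pos: [487.9, 200.3, 231.0]
orientation: [-180.0, 0.0, 93.1]
contact_force: [-0.4, 0.2, 0.1]
gripper_width: -0.3
grip_force: 0.0
```

```bash
python3 - <<'E'
from h import *
s=env.observe();print(s['tcp_pos'],s['orientation'],s['joint_positions'].round(1),s['clock'])
r=cam("wrist"); cv2.imwrite("pics/w1.png",r["frame"][:,:,::-1]); np.save("w1.npy",r["cam_to_world"])
E
```

```text
[487.87509266 200.32410419 231.02434624] [-1.79970224e+02  2.20283959e-02  9.31323973e+01] [-43.5  15.8  24.6  90.8  -6.7  74.9 -14.9] 1.8667
```

View pics/w1.png

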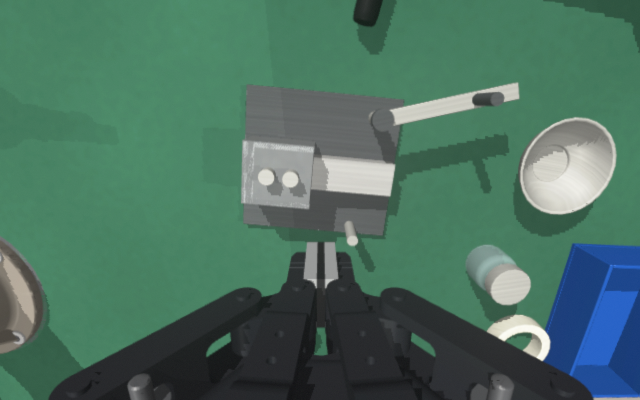

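Wrist view: the pedestal end has corners at (396,164) and (391,196). The hood front edge is at (315,145)-(308,208) and the keeper pin at (381,118). The handle top is at (500,99) and the stop post top at (352,240).

```bash
python3 - <<'E'
from h import *
r=cam("wrist"); f=r["frame"]; r["cam_to_world"]=np.load("w1.npy")
P=lambda u,v,z: at(r,(u,v),z)[0].round(1)
a,b=P(396,164,30),P(391,196,30); print("ped end",a,b,np.linalg.norm(a-b))
h1,h2=P(315,145,56),P(308,208,56); print("hood front",h1,h2,np.linalg.norm(h1-h2))
k1,k2=P(243,142,56),P(243,205,56); print("hood back top",k1,k2)
print("base",[P(*p,8) for p in ((248,85),(405,101),(383,236),(245,226))])
print("pin",P(381,118,54),"handle",P(500,99,88),"post",P(353,240,54))
# pedestal edges: bright mask
g=f.min(2).astype(int); m=np.zeros(g.shape,np.uint8); m[150:202,312:400]=g[150:202,312:400]>150
ys,xs=np.where(m); w=at(r,np.c_[xs,ys],30)[:,:2].astype(np.float32); print(cv2.minAreaRect(w),len(w))
E
```

```text
ped end [570.8 215.2  30. ] [569.7 178.4  30. ] 36.816436546738174
hood front [481.2 234.1  56. ] [477.1 167.7  56. ] 66.5264609009077
hood back top [409.4 233.3  56. ] [408.4 167.2  56. ]
base [array([404.3, 289.5,   8. ]), array([577.8, 282.3,   8. ]), array([571.4, 119.9,   8. ]), array([398.9, 123.9,   8. ])]
pin [544.5 263.8  54. ] handle [640.4 287.4  88. ] post [528.  132.7  54. ]
((522.6507568359375, 199.2711639404297), (41.769893646240234, 94.88897705078125), 83.32450866699219) 2384
```

servo_tool(deltas=[[-0.0398,0,0,0,0,0,0],[-0.0398,0,0,0,0,0,0],[-0.0398,0,0,0,0,0,0],[-0.0398,0,0,0,0,0,0],[-0.0398,0,0,0,0,0,0],[-0.0398,0,0,0,0,0,0],[-0.0398,0,0,0,0,0,0],[-0.0398,0,0,0,0,0,0],[-0.0398,0,0,0,0,0,0],[-0.0398,0,0,0,0,0,0],[-0.0398,0,0,0,0,0,0],[0,0,0,0,0,7,0],[0,0,0,0,0,7,0],[0,0,0,0,0,7,0],[0,0,0,0,0,7,0],[0,0,0,0,0,7,0],[0,0,0,0,0,7,0],[0,0,0,0,0,7,0],[0,0,0,0,0,7,0],[0,0,0,0,0,7,0]])

```text
clock: 3.63
tcp_pos: [512.8, -236.6, 231.1]
orientation: [-180.0, -0.0, 30.1]
contact_force: [0.4, -0.6, -0.8]
gripper_width: -0.1
grip_force: 0.0
```

servo_tool(deltas=[[0,0,0.01,0,0,7.1,0],[0,0,0.01,0,0,7.1,0],[0,0,0.01,0,0,7.1,0],[0,0,0.01,0,0,7.1,0],[0,0,0.01,0,0,7.1,0],[0,0,0.01,0,0,7.1,0],[0,0,0,0,0,0,0],[0,0,0,0,0,0,0]])

```text
clock: 4.3
tcp_pos: [512.6, -236.4, 170.7]
orientation: [-180.0, 0.1, -12.1]
contact_force: [-0.0, 0.4, -0.2]
gripper_width: 0.1
grip_force: 0.0
```

```bash
python3 - <<'E'
from h import *
s=env.observe();print(s['tcp_pos'],s['orientation'],s['joint_positions'].round(1),s['clock'])
r=cam("wrist"); cv2.imwrite("pics/w2.png",r["frame"][:,:,::-1]); np.save("w2.npy",r["cam_to_world"])
print(proj(r,[[464,-225,88],[527,-241,88],[381,-204,88]]))
E
```

```text
[ 512.56916866 -236.38069476  170.70452507] [-1.79999072e+02  9.68060047e-02 -1.20793411e+01] [-17.   31.5  59.5  91.2 -27.9  73.6 -55.1] 4.3
[[318.5234567  267.48822123]
 [321.73353289 188.48626219]
 [315.09259658 353.96591753]]
```

View pics/w2.png

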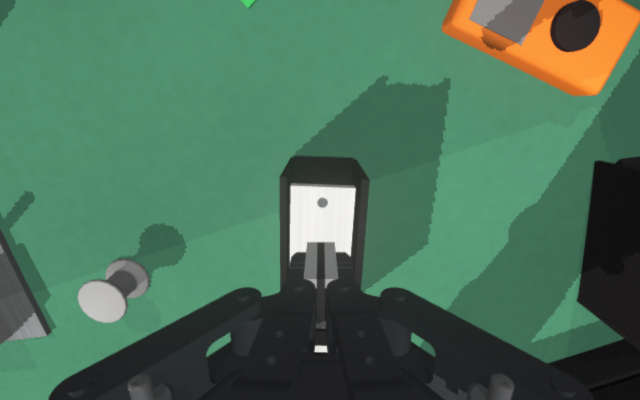

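The plain end shows at v≈185, u 290-357, about 3 mm from where I predicted it. The closed fingers are over the overhang and centred on the bar, so I press down now.

servo_tool(deltas=[[0,0,0.015,0,0,2,0],[0,0,0.015,0,0,0,0],[0,0,0.015,0,0,0,0],[0,0,0.015,0,0,0,0],[0,0,0.015,0,0,0,0],[0,0,0.006,0,0,0,0],[0,0,0.006,0,0,0,0],[0,0,0.006,0,0,0,0],[0,0,0.006,0,0,0,0],[0,0,0.006,0,0,0,0],[0,0,0.006,0,0,0,0],[0,0,0.006,0,0,0,0],[0,0,0.006,0,0,0,0],[0,0,0.004,0,0,0,0],[0,0,0,0,0,0,0]])

```text
clock: 5.6
tcp_pos: [514.4, -237.5, 44.6]
orientation: [180.0, -0.2, -14.3]
contact_force: [3.2, -0.7, 0.6]
gripper_width: 0.1
grip_force: 1.0
```

```bash
python3 - <<'E'
from h import *
r=cam("scene"); save(r,"s1.png",235,305,130,210,7)
s=env.observe();print(s['tcp_pos'],s['contact_force'])
E
```

```text
[ 514.40559211 -237.4303937    44.64014933] [ 2.56142766 -0.58728662  0.0727786 ]
```

View pics/s1.png

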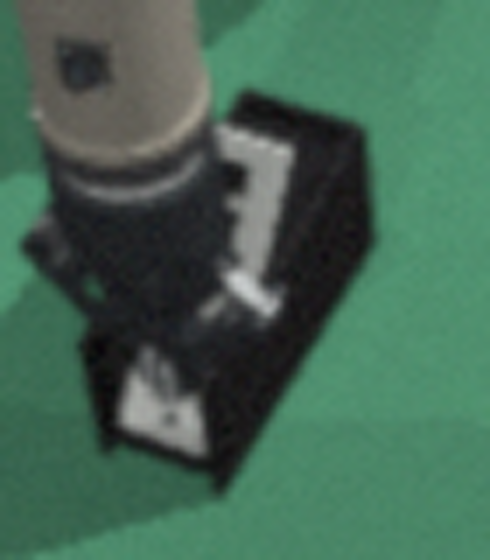

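The plain end with its dot (168,420 in the crop) is down in the well and the transistor end is up, so the bar has tipped. I retract and check.

servo_tool(deltas=[[0.004,0,-0.01,0,0,0,0],[0,0,-0.03,0,0,0,0.5],[0,0,-0.04,0,0,0,0.8],[0,0,-0.04,0,0,0,0.8],[0,0,-0.04,0,0,0,0.8],[0.02,0,-0.01,0,0,0,0.8],[0.02,0,0,0,0,0,0.8],[0,0,0,0,0,0,0.8]])

```text
clock: 6.32
tcp_pos: [558.9, -247.7, 215.8]
orientation: [179.9, -0.2, -14.2]
contact_force: [-0.2, 0.2, 0.5]
gripper_width: 68.0
grip_force: 0.0
```

```bash
python3 - <<'E'
from h import *
s=env.observe();print(s['tcp_pos'],s['orientation'],s['joint_positions'].round(1))
r=cam("wrist"); w=r["frame"]; 
e=np.array([466,-225.5]);d=np.array([.969,-.245]);n=np.array([.245,.969]);c,sn=np.cos(.838),np.sin(.838)
def bp(x,y,z): # tipped bar point, along = x-13 from edge downwards
    a=x+13; h=a*c+z*sn; return np.r_[e+d*h+n*y,80-a*sn+z*c]
pts=[bp(x,y,8) for x,y in((-75,24),(-75,-24),(75,24),(75,-24))]; print(np.round(pts))
g=cam("scene"); print("scene",proj(g,pts).round()); print("wrist",proj(r,pts).round())
a=cv2.resize(g["frame"][130:210,225:315],(540,480),interpolation=cv2.INTER_CUBIC); b=cv2.resize(w[100:400,160:480],(256,240)); b=np.vstack([b,np.zeros((240,256,3),np.uint8)])
cv2.imwrite("pics/c2.png",np.hstack([a,b])[:,:,::-1])
E
```

```text
[ 558.8579829  -247.70754299  215.78967679] [179.93538922  -0.23444791 -14.1864361 ] [-13.2  34.8  59.   79.5 -29.6  81.7 -59.1]
[[ 437. -194.  131.]
 [ 426. -240.  131.]
 [ 535. -218.   20.]
 [ 523. -265.   20.]]
scene [[276. 153.]
 [263. 148.]
 [265. 196.]
 [252. 192.]]
wrist [[294. 350.]
 [348. 350.]
 [299. 203.]
 [342. 203.]]
```

View pics/c2.png

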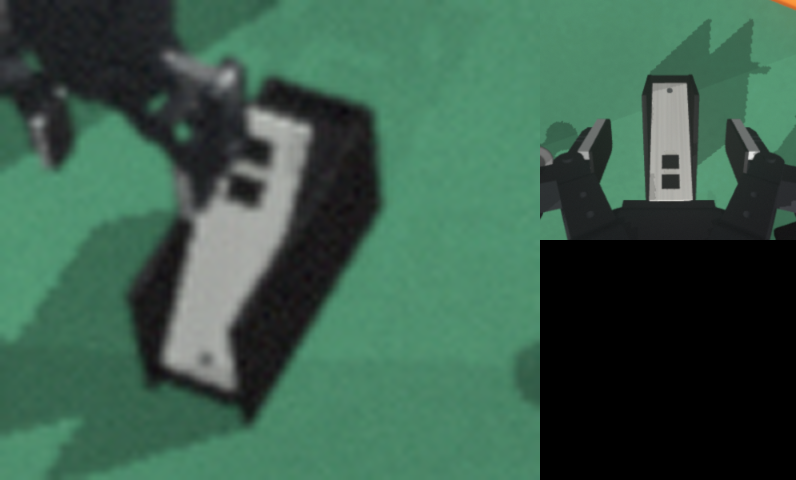

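The bar is leaning fully tipped, and its corners match the prediction within 2 px. Next I move to the standoff and tilt the tool.

servo_tool(deltas=[[-0.0237,0.0004,0.0118,0,0,0,0.8],[-0.0237,0.0004,0.0118,0,0,0,0.8],[-0.0237,0.0004,0.0118,0,0,0,0.8],[0,0,0,0,-6.7,0,0.8],[0,0,0,0,-6.7,0,0.8],[0,0,0,0,-6.7,0,0.8],[0,0,0,0,-6.7,0,0.8],[0,0,0,0,-6.7,0,0.8],[0,0,0,0,-6.5,0,0.8],[0,0,0,0,0,0,0.8],[0,0,0,0,0,0,0.8]])

```text
clock: 7.33
tcp_pos: [483.2, -228.7, 172.6]
orientation: [-179.4, 37.2, -14.1]
contact_force: [-0.1, -0.7, 0.7]
gripper_width: 68.3
grip_force: 0.0
```

```bash
cat >> h.py <<'E'
def tofrom(tgt,tilt=None):
    s=env.observe(); M=R.from_euler('xyz',s['orientation'],degrees=True).as_matrix()
    print('tcp',s['tcp_pos'].round(1),'rpy',s['orientation'].round(1),'q',s['joint_positions'].round(1),'t',s['clock'],'shift',(M.T@(np.array(tgt)-s['tcp_pos'])).round(1),'zdir',M[:,2].round(3),'ydir',M[:,1].round(3))
E
python3 - <<'E'
from h import *
tofrom([438.4,-218.5,117.6])
r=cam("wrist")
cv2.imwrite("pics/w4.png",r["frame"][:,:,::-1]); np.save("w4.npy",r["cam_to_world"])
e=np.array([466,-225.5]);d=np.array([.969,-.245]);n=np.array([.245,.969]);c,sn=np.cos(.838),np.sin(.838)
def bp(x,y,z):
    a=x+13; h=a*c+z*sn; return np.r_[e+d*h+n*y,80-a*sn+z*c]
print(proj(r,[bp(x,y,8) for x,y in((-75,24),(-75,-24),(75,24),(75,-24))]).round())
g=r["frame"].min(2); m=(g>120).astype(np.uint8); nn,l,st,_=cv2.connectedComponentsWithStats(m)
for i in range(1,nn):
    if st[i,4]>1000: print(st[i], cv2.boxPoints(cv2.minAreaRect(np.argwhere(l==i)[:,::-1].astype(np.float32))).round())
E
```

```text
tcp [ 483.2 -228.7  172.6] rpy [-179.4   37.2  -14.1] q [  2.3  52.5  42.6  58.6 -18.  113.7 -64.1] t 7.3333 shift [-3.3  1.7 71.6] zdir [-0.584  0.157 -0.796] ydir [-0.249 -0.968 -0.008]
[[288. 239.]
 [356. 239.]
 [287.  19.]
 [359.  19.]]
[  289    20    72   220 14045] [[289.  20.]
 [360.  20.]
 [360. 239.]
 [289. 239.]]
[  77  163   55   33 1240] [[ 73. 183.]
 [ 81. 157.]
 [135. 176.]
 [127. 201.]]
[ 250  273   67   49 1705] [[250. 321.]
 [250. 273.]
 [316. 273.]
 [316. 321.]]
```

servo_tool(deltas=[[-0.0008,0.0004,0.02,0,0,0,0.8],[-0.0008,0.0004,0.02,0,0,0,0.8],[-0.0008,0.0004,0.02,0,0,0,0.8],[-0.0008,0.0004,0.018,0,0,0,0.8],[0,0,0,0,0,0,0.8],[0,0,0,0,0,0,0.8]])

```text
clock: 7.88
tcp_pos: [434.6, -219.7, 116.7]
orientation: [-179.9, 36.8, -14.6]
contact_force: [0.6, 0.5, 0.4]
gripper_width: 68.4
grip_force: 0.0
```

```bash
python3 - <<'E'
from h import *
tofrom([438.4,-218.5,117.6])
E
```

```text
tcp [ 434.6 -219.7  116.7] rpy [-179.9   36.8  -14.6] q [ -1.5  49.8  43.4  73.7 -17.1 102.2 -62.6] t 7.8833 shift [ 2.2 -2.1 -2.7] zdir [-0.58   0.153 -0.8  ] ydir [-0.253 -0.967 -0.001]
```

servo_tool(deltas=[[0.002,-0.002,0.005,0,-4,0,0.8],[0,0,0,0,-4,0,0.8],[0,0,0,0,0,0,0.8],[0,0,0,0,0,0,0.4],[0,0,0,0,0,0,0.4],[0,0,0,0,0,0,0.4],[0,0,0,0,0,0,0.4],[0,0,0,0,0,0,0.4],[0,0,0,0,0,0,0.4],[0,0,0,0,0,0,0.4]], grip_force=100)

```text
clock: 8.72
tcp_pos: [434.9, -217.5, 110.1]
orientation: [-179.8, 44.9, -14.4]
contact_force: [2.6, -2.8, 6.4]
gripper_width: 44.6
grip_force: 102.0
```

```bash
python3 - <<'E'
from h import *
tofrom([438.4,-218.5,117.6])
E
```

```text
tcp [ 434.9 -217.5  110.1] rpy [-179.8   44.9  -14.4] q [  0.8  56.   41.7  66.9 -16.1 109.9 -62.9] t 8.7167 shift [-2.7  0.1 -7.9] zdir [-0.683  0.178 -0.709] ydir [-0.25  -0.968 -0.002]
```

servo_tool(deltas=[[-0.007,0,-0.007,0,0,0,0.4],[-0.014,0,-0.014,0,0,0,0.4],[-0.018,0,-0.018,0,0,0,0.4],[-0.02,0,-0.02,0,0,0,0.4],[-0.02,0,-0.02,0,0,0,0.4],[-0.02,0,-0.02,0,0,0,0.4],[-0.014,0,-0.014,0,0,0,0.4],[0,0,0,0,6,0,0.4],[0,0,0,0,6,0,0.4],[0,0,0,0,6,0,0.4],[0,0,0,0,6,0,0.4],[0,0,0,0,6,0,0.4],[0,0,0,0,6,0,0.4],[0,0,0,0,6,0,0.4],[0,0,0,0,6,0,0.4],[0,0,0,0,0,0,0.4],[0,0,0,0,0,0,0.4]])

```text
clock: 10.13
tcp_pos: [409.6, -209.8, 222.4]
orientation: [-179.6, -3.9, -14.4]
contact_force: [1.6, -0.9, -2.6]
gripper_width: 44.6
grip_force: 102.3
```

```bash
python3 - <<'E'
from h import *
tofrom([440,-90,60])
r=cam("scene"); a=cv2.resize(r["frame"][80:240,200:400],(750,600),interpolation=cv2.INTER_CUBIC)
cv2.imwrite("pics/s5.png",a[:,:,::-1])
E
```

```text
tcp [ 409.6 -209.8  222.4] rpy [-179.6   -3.9  -14.4] q [  7.1   4.7  20.3 104.5  -3.1  67.5 -76. ] t 10.1333 shift [ -11.1 -122.5  162.9] zdir [ 0.067 -0.01  -0.998] ydir [-0.247 -0.969 -0.007]
```

View pics/s5.png

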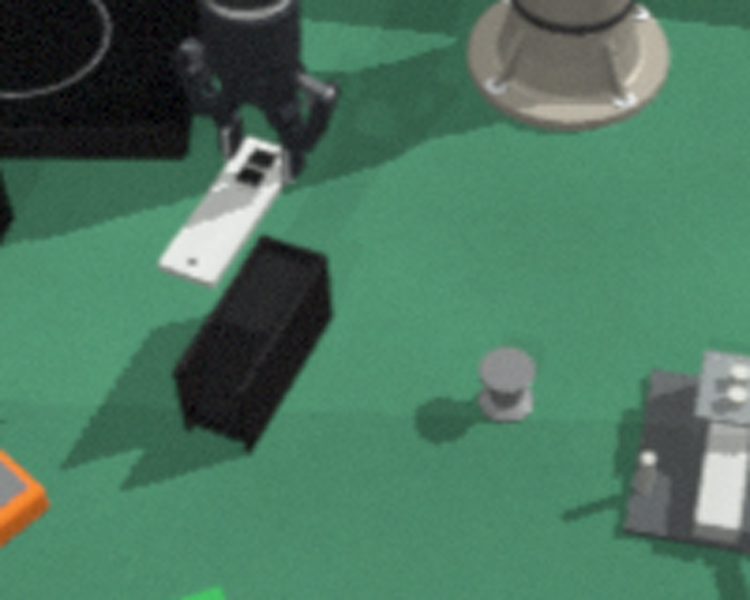

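servo_tool(deltas=[[-0.0095,-0.0272,0,0,0,0,0.4],[-0.0095,-0.0272,0,0,0,0,0.4],[-0.0095,-0.0272,0,0,0,0,0.4],[-0.0095,-0.0272,0,0,0,0,0.4],[0,0,0,0,0,-6.3,0.4],[0,0,0,0,0,-6.3,0.4],[0,0,0.03,0,0,0,0.4],[0,0,0.04,0,0,0,0.4],[0,0,0.04,0,0,0,0.4],[0,0,0.04,0,0,0,0.4],[0,0,0.03,0,0,0,0.4],[0,0,0.02,0,0,0,0.4],[0,0,0,0,0,0,0.4],[0,0,0,0,0,0,0.4]])

```text
clock: 11.35
tcp_pos: [417.1, -99.1, 20.3]
orientation: [179.4, -3.8, -1.7]
contact_force: [0.3, -0.4, -1.2]
gripper_width: 44.9
grip_force: 102.6
```

```bash
python3 - <<'E'
from h import *
tofrom([400,-95,6])
print(env.observe()['contact_force'])
E
```

```text
tcp [417.1 -99.1  20.3] rpy [179.4  -3.8  -1.7] q [  0.5  16.5  12.3 123.8  -6.   36.3 -74.8] t 11.35 shift [-18.1  -3.8  13. ] zdir [ 0.066 -0.013 -0.998] ydir [-0.03  -0.999  0.011]
[ 0.34881166 -0.41118965 -1.15708744]
```

servo_tool(deltas=[[0,0,0.005,0,0,0,0.4],[0,0,0.005,0,0,0,0.4],[0,0,0.004,0,0,0,0.4],[0,0,0,0,0,0,0.4]])

```text
clock: 11.68
tcp_pos: [418.1, -99.4, 7.6]
orientation: [179.4, -4.1, -1.7]
contact_force: [0.1, -0.0, -3.1]
gripper_width: 44.9
grip_force: 102.6
```

servo_tool(deltas=[[0,0,0.003,0,0,0,0.4],[0,0,0.002,0,0,0,0.4],[0,0,0,0,0,0,0.4]])

```text
clock: 11.93
tcp_pos: [418.0, -99.4, 2.4]
orientation: [179.4, -4.1, -1.7]
contact_force: [-1.0, -0.6, -0.9]
gripper_width: 44.6
grip_force: 102.6
```

servo_tool(deltas=[[0,0,0.002,0,0,0,0.4],[0,0,0.001,0,0,0,0.4],[0,0,0,0,0,0,0.4]])

```text
clock: 12.18
tcp_pos: [418.3, -99.5, -0.7]
orientation: [179.4, -4.1, -1.7]
contact_force: [-0.6, -0.3, -2.2]
gripper_width: 44.8
grip_force: 102.6
```

servo_tool(deltas=[[0,0,0.0015,0,0,0,0.4],[0,0,0.001,0,0,0,0.4],[0,0,0,0,0,0,0.4]])

```text
clock: 12.43
tcp_pos: [418.5, -99.5, -1.3]
orientation: [179.4, -4.0, -1.7]
contact_force: [-6.7, 1.2, 20.7]
gripper_width: 45.1
grip_force: 107.8
```

servo_tool(deltas=[[0,0,-0.0015,0,0,0,0.4],[0,0,0,0,0,0,0.8],[0,0,0,0,0,0,0.8],[0,0,0,0,0,0,0.8],[0,0,0,0,0,0,0.8],[0,0,-0.03,0,0,0,0.8],[0,0,-0.04,0,0,0,0.8],[0,0,-0.04,0,4,0,0.8],[0.03,0,-0.02,0,0,0,0.8],[0.03,0,0,0,0,0,0.8],[0,0,0,0,0,0,0.8],[0,0,0,0,0,0,0.8]])

```text
clock: 13.43
tcp_pos: [468.8, -99.4, 137.2]
orientation: [179.3, -8.2, -1.6]
contact_force: [-0.5, 0.3, -1.4]
gripper_width: 68.5
grip_force: 0.0
```

```bash
python3 - <<'E'
from h import *
tofrom([490,-100,10])
r=cam("wrist"); g=r["frame"].min(2); cv2.imwrite("pics/w6.png",r["frame"][:,:,::-1])
for q in (r,cam("top")):
    hsv=cv2.cvtColor(q["frame"],cv2.COLOR_RGB2HSV)
    m=((hsv[...,1]<50)&(hsv[...,2]>120)).astype(np.uint8); nn,l,st,_=cv2.connectedComponentsWithStats(m)
    for i in range(1,nn):
        if st[i,4]>200:
            ys,xs=np.where(l==i); w=at(q,np.c_[xs,ys],8)
            if abs(w[:,1].mean()+100)<60: print(st[i],w.min(0).round(),w.max(0).round(),cv2.minAreaRect(w[:,:2].astype(np.float32)))
E
```

```text
tcp [468.8 -99.4 137.2] rpy [179.3  -8.2  -1.6] q [ -1.8   8.5  13.5 113.4  -3.5  50.2 -78.1] t 13.4333 shift [  2.8  -1.5 128.9] zdir [ 0.142 -0.016 -0.99 ] ydir [-0.03  -0.999  0.012]
[ 294  119   56  166 8316] [ 400. -129.    8.] [551. -76.   8.] ((475.1036376953125, -102.27174377441406), (49.00591278076172, 150.62191772460938), 88.10748291015625)
[    0     0   640    65 34351] [ 1085. -1284.     8.] [1374. 1150.    8.] ((1208.4393310546875, -69.510986328125), (284.4787292480469, 2434.57470703125), 1.1139775514602661)
[ 304  210   66  141 4896] [ 115. -206.    8.] [549.  -3.   8.] ((332.3825988769531, -110.6142807006836), (139.53793334960938, 431.3594665527344), 79.48604583740234)
```

The bar lies flat and free at (475,-102) with yaw -1.9° (150×49 mm measured). Next I regrasp at bar x≈+12, with the tool vertical.

servo_tool(deltas=[[0,0,0,0.7,-4.1,0,0.8],[0,0,0,0,-4.1,0,0.8],[0.009,0.0015,0.03,0,0,0,0.8],[0.009,0.0015,0.03,0,0,0,0.8],[0,0,0.03,0,0,0,0.8],[0,0,0.02,0,0,0,0.8],[0,0,0.01,0,0,0,0.8],[0,0,0,0,0,0,0.8],[0,0,0,0,0,0,0.8]])

```text
clock: 14.28
tcp_pos: [484.2, -103.0, 16.1]
orientation: [-179.9, 0.2, -1.7]
contact_force: [0.2, -0.3, 1.7]
gripper_width: 68.4
grip_force: 0.0
```

```bash
python3 - <<'E'
from h import *
tofrom([487,-102.7,0.5])
E
```

```text
tcp [ 484.2 -103.    16.1] rpy [-179.9    0.2   -1.7] q [  0.3  25.5  12.4 110.4  -7.5  45.1 -74.9] t 14.2833 shift [ 2.9 -0.4 15.6] zdir [-0.004  0.001 -1.   ] ydir [-0.03  -1.    -0.001]
```

servo_tool(deltas=[[0.002,0,0.008,0,0,0,0.8],[0.001,0,0.007,0,0,0,0.8],[0,0,0,0,0,0,0.8],[0,0,0,0,0,0,0.4],[0,0,0,0,0,0,0.4],[0,0,0,0,0,0,0.4],[0,0,0,0,0,0,0.4],[0,0,0,0,0,0,0.4],[0,0,0,0,0,0,0.4],[0,0,0,0,0,0,0.4]], grip_force=80)

```text
clock: 15.12
tcp_pos: [488.3, -103.0, 2.5]
orientation: [-179.9, 0.1, -1.7]
contact_force: [-0.9, 0.6, 6.2]
gripper_width: 44.1
grip_force: 80.7
```

```bash
python3 - <<'E'
from h import *
tofrom([487,-102.7,0.5])
r=cam("wrist"); hsv=cv2.cvtColor(r["frame"],cv2.COLOR_RGB2HSV)
m=((hsv[...,1]<50)&(hsv[...,2]>120)).astype(np.uint8); nn,l,st,_=cv2.connectedComponentsWithStats(m)
for i in range(1,nn):
    if st[i,4]>800: 
        ys,xs=np.where(l==i); w=at(r,np.c_[xs,ys],8); print(st[i],w.min(0).round(1),w.max(0).round(1))
E
```

```text
tcp [ 488.3 -103.     2.5] rpy [-1.799e+02  1.000e-01 -1.700e+00] q [  0.6  27.   12.  110.4  -8.   43.4 -74.5] t 15.1167 shift [-1.3 -0.3  2. ] zdir [-0.001  0.001 -1.   ] ydir [-0.029 -1.    -0.001]
[  266   134   112   218 20885] [ 436.9 -129.6    8. ] [551.2 -77.9   8. ]
[ 89 295  50  40 903] [450.  -10.8   8. ] [473.9  20.1   8. ]
[  18  354   62   46 1440] [402.7  31.4   8. ] [436.5  77.    8. ]
```

servo_tool(deltas=[[0,0,-0.02,0,0,0,0.4],[0,0,-0.03,0,0,0,0.4],[0,0,-0.03,0,0,0,0.4],[0,0,-0.03,0,0,0,0.4],[0.0089,-0.0337,0,0,0,0,0.4],[0.0089,-0.0337,0,0,0,0,0.4],[0.0089,-0.0337,0,0,0,0,0.4],[0.0089,-0.0337,0,0,0,0,0.4],[0.0089,-0.0337,0,0,0,0,0.4],[0.0089,-0.0337,0,0,0,0,0.4],[0.0089,-0.0337,0,0,0,0,0.4],[0.0089,-0.0337,0,0,0,0,0.4],[0.0089,-0.0337,0,0,0,0,0.4],[0,0,0.02,0,0,0,0.4],[0,0,0.02,0,0,0,0.4],[0,0,0,0,0,0,0.4],[0,0,0,0,0,0,0.4]])

```text
clock: 16.58
tcp_pos: [575.5, 196.8, 70.0]
orientation: [179.9, 0.3, -1.7]
contact_force: [-0.1, -0.0, -1.8]
gripper_width: 44.3
grip_force: 82.1
```

```bash
python3 - <<'E'
from h import *
tofrom([577.2,197.2,36])
s=env.observe(); z=s['tcp_pos'][2]-2.5
o=np.array([494.7,199.8]); y=np.deg2rad(-1.8); d=np.array([np.cos(y),np.sin(y)]); n=np.array([-d[1],d[0]])
r=cam("wrist"); cv2.imwrite("pics/w7.png",r["frame"][:,:,::-1])
t=cam("top"); save(t,"t7.png",190,270,150,275,4.8)
for q,nm in((r,"wrist"),(t,"top")):
    P=[np.r_[o+d*a+n*b,h] for a,b,h in((-15,33,56),(-15,-33,56),(75,18,30),(75,-18,30))]
    print(nm,"bed pred",proj(q,P).round(1).tolist())
c=s['tcp_pos'][:2]; M=R.from_euler('z',s['orientation'][2],degrees=True).as_matrix()[:2,:2]
B=[np.r_[c+M@np.array([a-12.5,b]),z+8] for a,b in((-75,24),(-75,-24),(75,24),(75,-24))]
print("bar pred top",proj(t,B).round(1).tolist(),"wrist",proj(r,B).round(1).tolist())
E
```

```text
tcp [575.5 196.8  70. ] rpy [179.9   0.3  -1.7] q [ -25.4   32.2    7.2   89.1   -4.5   59.3 -108.6] t 16.5833 shift [ 1.9 -0.5 34. ] zdir [-0.006 -0.001 -1.   ] ydir [-0.03  -1.     0.001]
wrist bed pred [[266.7, 383.9], [370.1, 383.9], [289.8, 237.9], [347.4, 238.0]]
top bed pred [[227.7, 229.0], [249.2, 229.8], [235.8, 201.4], [247.2, 201.9]]
bar pred top [[229.9, 225.7], [245.7, 226.3], [233.1, 177.1], [248.7, 177.7]] wrist [[277.3, 401.5], [361.3, 401.4], [262.4, 133.6], [375.6, 133.6]]
```

View pics/t7.png

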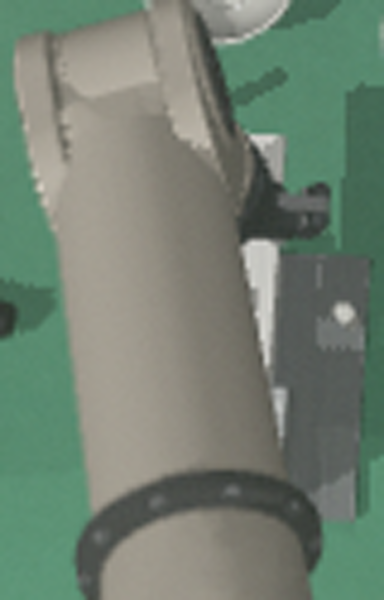

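The top view is mostly blocked by the arm, but the bar's plain right corner at (249.4,178.1) matches the prediction (248.7,177.7). I lower the bar onto the pedestal.

servo_tool(deltas=[[0.002,0,0.015,0,0,0,0.4],[0,0,0.012,0,0,0,0.4],[0,0,0.006,0,0,0,0.4],[0,0,0.002,0,0,0,0.4],[0,0,0,0,0,0,0.4],[0,0,0,0,0,0,0.4]])

```text
clock: 17.18
tcp_pos: [579.1, 197.8, 36.8]
orientation: [-179.9, 0.1, -1.7]
contact_force: [-0.6, 0.2, -1.6]
gripper_width: 44.4
grip_force: 82.1
```

```bash
python3 - <<'E'
from h import *
tofrom([507.2,199.4,33])
r=cam("wrist"); f=r["frame"]
cv2.imwrite("pics/w8.png",f[:,:,::-1])
g=f.min(2)
for v in (150,170,190,210): print(v,[int(x) for x in np.where(g[v]>130)[0][[0,-1]]] if (g[v]>130).any() else None)
s=env.observe();M=R.from_euler('z',s['orientation'][2],degrees=True).as_matrix()[:2,:2]
B=[np.r_[s['tcp_pos'][:2]+M@np.array([a-12.5,b]),38] for a,b in((75,24),(75,-24),(30,24),(30,-24))]
print(proj(r,B).round(1).tolist())
E
```

```text
tcp [579.1 197.8  36.8] rpy [-1.799e+02  1.000e-01 -1.700e+00] q [ -25.1   34.6    6.9   90.3   -4.9   55.4 -108.3] t 17.1833 shift [-71.9   0.5   4. ] zdir [-0.002  0.001 -1.   ] ydir [-0.029 -1.    -0.001]
150 [111, 376]
170 [91, 375]
190 [97, 374]
210 [107, 373]
[[264.1, 132.0], [373.6, 132.0], [268.8, 227.7], [369.1, 227.8]]
```

View pics/w8.png

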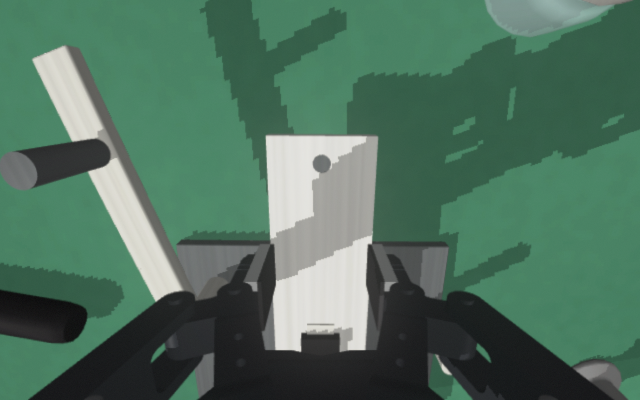

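Wrist view: the bar's plain end spans (266,135) to (378,135) and is straight. The base plate's far corners are at (180,241) and (447,243). The keeper is still open on the left, with the handle top at (20,170).

```bash
python3 - <<'E'
from h import *
r=cam("wrist")
a,b=at(r,[(180,241),(447,243)],8); print(a,b)
o=np.array([494.7,199.8]); y=np.deg2rad(-1.8); d=np.array([np.cos(y),np.sin(y)]); n=np.array([-d[1],d[0]])
for p in(a,b): q=p[:2]-o; print(q@d,q@n)
for p in at(r,[(266,135),(378,135)],42.3-0): q=p[:2]-o; print("bar",q@d,q@n)
h=at(r,[(20,170)],88)[0]; print("handle",h, (h[:2]-o)@d,(h[:2]-o)@n)
E
```

```text
[578.81367714 280.67363353   8.        ] [573.00981778 122.3030421    8.        ]
81.53186990157491 83.47580172406374
80.70541488337872 -74.99894701061012
bar 146.51413079966127 23.45690591049917
bar 146.63077828540924 -24.32221514533328
handle [638.22659575 286.56867136  88.        ] 140.73030420685424 91.23413557783458
```

servo_tool(deltas=[[0,-0.0008,0.002,0,0,0,0.4],[0,0,0.0015,0,0,0,0.4],[0,0,0,0,0,0,0.4],[0,0,0,0,0,0,0.4]])

```text
clock: 17.62
tcp_pos: [578.8, 198.6, 32.9]
orientation: [-180.0, 0.1, -1.7]
contact_force: [0.9, -0.6, -1.2]
gripper_width: 44.2
grip_force: 82.1
```

servo_tool(deltas=[[-0.008,0,0,0,0,0,0.4],[-0.012,0,0,0,0,0,0.4],[-0.012,0,0,0,0,0,0.4],[-0.012,0,0,0,0,0,0.4],[-0.01,0,0,0,0,0,0.4],[-0.006,0,0,0,0,0,0.4],[0,0,0,0,0,0,0.4],[0,0,0,0,0,0,0.4]])

```text
clock: 18.28
tcp_pos: [519.0, 200.5, 33.3]
orientation: [-179.9, 0.1, -1.7]
contact_force: [1.1, 0.4, -1.8]
gripper_width: 44.0
grip_force: 82.1
```

servo_tool(deltas=[[-0.005,0,0.0005,0,0,0,0.4],[-0.004,0,0,0,0,0,0.4],[-0.001,0,0,0,0,0,0.4],[-0.001,0,0,0,0,0,0.4],[0,0,0,0,0,0,0.4]])

```text
clock: 18.7
tcp_pos: [507.8, 200.6, 32.6]
orientation: [-180.0, 0.1, -1.7]
contact_force: [0.4, 0.1, -0.2]
gripper_width: 44.2
grip_force: 82.2
```

servo_tool(deltas=[[-0.001,0,0,0,0,0,0.4],[-0.001,0,0,0,0,0,0.4],[0,0,0,0,0,0,0.4]])

```text
clock: 18.95
tcp_pos: [507.2, 200.6, 33.0]
orientation: [-179.9, -0.0, -1.7]
contact_force: [1.3, 0.1, 0.3]
gripper_width: 44.4
grip_force: 82.1
```

servo_tool(deltas=[[-0.001,0,0,0,0,0,0.4],[-0.001,0,0,0,0,0,0.4],[-0.001,0,0,0,0,0,0.4],[0,0,0,0,0,0,0.4]])

```text
clock: 19.28
tcp_pos: [507.2, 200.5, 34.0]
orientation: [-179.9, -0.4, -1.7]
contact_force: [6.6, -0.7, -2.2]
gripper_width: 44.3
grip_force: 82.0
```

servo_tool(deltas=[[0.001,0,0.0015,0,0,0,0.4],[0,0,0,0,0,0,0.68],[0,0,0,0,0,0,0.68],[0,0,0,0,0,0,0.68],[0,0,0,0,0,0,0.68],[0,0,-0.02,0,0,0,0.68],[0,0,-0.04,0,0,0,0.68],[0,0,-0.04,0,0,0,0.3],[0,0,-0.04,0,0,0,0],[0.02,0,0,0,0,0,0],[0,0,0,0,0,0,0],[0,0,0,0,0,0,0]])

```text
clock: 20.28
tcp_pos: [524.2, 200.0, 171.5]
orientation: [-179.9, 0.1, -1.7]
contact_force: [-0.3, -0.1, -0.8]
gripper_width: 0.2
grip_force: 0.0
```

```bash
python3 - <<'E'
from h import *
tofrom([630,310,150])
r=cam("wrist"); cv2.imwrite("pics/w9.png",r["frame"][:,:,::-1]); np.save("w9.npy",r["cam_to_world"])
E
```

```text
tcp [524.2 200.  171.5] rpy [-1.799e+02  1.000e-01 -1.700e+00] q [ -28.4   21.4    7.8   90.4   -3.2   68.5 -111.6] t 20.2833 shift [ 102.5 -113.1   21.4] zdir [-0.002  0.001 -1.   ] ydir [-0.03  -1.    -0.001]
```

View pics/w9.png

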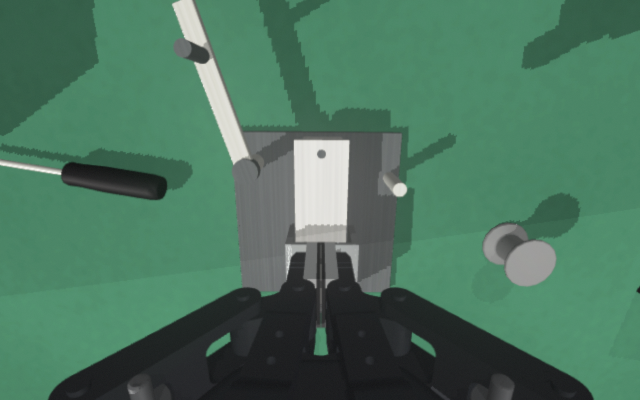

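This shows the bar under the hood, plain end at (294,139)-(350,139) and dot at (321,154). The keeper pin is at (247,167) and the handle top at (184,47). That makes 11 pictures, one over the limit of 10, so I'll use numbers only from here.

```bash
python3 - <<'E'
from h import *
r=cam("wrist"); r["cam_to_world"]=np.load("w9.npy")
o=np.array([494.7,199.8]); y=np.deg2rad(-1.8); d=np.array([np.cos(y),np.sin(y)]); n=np.array([-d[1],d[0]])
for nm,uv,z in (("bar",(294,139.5),38),("bar",(350,139.5),38),("pin",(247,167),53),("handle",(184,47),88),("post",(400,190),54),("platefar",(320,131.5),8)):
    p=at(r,uv,z)[0]; q=p[:2]-o; print(nm,p.round(1),(q@d).round(1),(q@n).round(1))
E
```

```text
bar [570.  220.9  38. ] 74.6 23.4
bar [568.5 172.6  38. ] 74.7 -24.8
pin [550.  260.1  53. ] 53.4 62.0
handle [638.  285.9  88. ] 140.5 90.6
post [526.6 131.6  54. ] 34.0 -67.2
platefar [573.6 198.4   8. ] 78.9 1.1
```

The plain end is at bed x = +74.7 and y is centred, so the bar is home. Next the tool goes behind the keeper handle.

servo_tool(deltas=[[0.0258,-0.0308,0,0,0,0,0],[0.0258,-0.0308,0,0,0,0,0],[0.0258,-0.0308,0,0,0,0,0],[0.0258,-0.0308,0,0,0,0,0],[0,0,0,0,0,0,0],[0,0,0.028,0,0,0,0],[0,0,0.028,0,0,0,0],[0,0,0.028,0,0,0,0],[0,0,0.025,0,0,0,0],[0,0,0,0,0,0,0],[0,0,0,0,0,0,0]])

```text
clock: 21.3
tcp_pos: [628.0, 319.4, 59.1]
orientation: [179.9, 0.5, -1.6]
contact_force: [0.8, 0.5, 0.4]
gripper_width: 0.2
grip_force: 0.0
```

```bash
python3 - <<'E'
from h import *
tofrom([631,320,62])
s=env.observe(); M=R.from_euler('z',s['orientation'][2],degrees=True).as_matrix()[:2,:2]
p=s['tcp_pos'][:2]; pin=np.array([547,262.8])
for ph in np.r_[14.2:-92:-8.85, -91.8]:
    a=np.deg2rad(ph); q=pin+95*np.array([np.cos(a),np.sin(a)])-19*np.array([np.sin(a),-np.cos(a)])
    w=M.T@(q-p); print(round(ph),q.round(),(w*[1,-1]/1000).round(4)); p=q
E
```

```text
tcp [628.  319.4  59.1] rpy [179.9   0.5  -1.6] q [ -31.9   43.5    6.5   70.7   -5.    66.6 -116.8] t 21.3 shift [ 3.  -0.6 -2.9] zdir [-0.009 -0.002 -1.   ] ydir [-0.029 -1.     0.002]
14 [634. 305.] [0.0069 0.0147]
5 [640. 291.] [0.0058 0.0138]
-4 [643. 276.] [0.0036 0.0145]
-12 [644. 261.] [0.0013 0.0149]
-21 [642. 246.] [-0.001   0.0149]
-30 [639. 232.] [-0.0033  0.0146]
-39 [633. 218.] [-0.0055  0.0139]
-48 [625. 205.] [-0.0076  0.0129]
-57 [615. 194.] [-0.0095  0.0116]
-65 [604. 184.] [-0.0111  0.01  ]
-74 [591. 176.] [-0.0125  0.0082]
-83 [577. 171.] [-0.0136  0.0061]
-92 [563. 167.] [-0.0141  0.0039]
```

servo_tool(deltas=[[0.007,0.0147,0,0,0,0,0],[0.006,0.0138,0,0,0,0,0],[0.0036,0.0145,0,0,0,0,0],[0.0013,0.0149,0,0,0,0,0],[-0.001,0.0149,0,0,0,0,0],[-0.0033,0.0146,0,0,0,0,0],[-0.0055,0.0139,0,0,0,0,0],[-0.0076,0.0129,0,0,0,0,0],[-0.0095,0.0116,0,0,0,0,0],[-0.0111,0.01,0,0,0,0,0],[-0.0125,0.0082,0,0,0,0,0],[0,0,0,0,0,0,0]])

```text
clock: 22.3
tcp_pos: [592.0, 172.6, 62.4]
orientation: [179.9, 0.3, -1.9]
contact_force: [0.4, -0.7, -0.7]
gripper_width: 0.1
grip_force: 0.0
```

```bash
cat > k.py <<'E'
from h import *
tofrom([563,167,60]); print(env.observe()['contact_force'])
r=cam("scene"); g=r["frame"].astype(int)
# handle dark pin / keeper light: test brightness of predicted keeper samples per angle
pin=np.array([547,262.8])
for ph in range(30,-101,-10):
    a=np.deg2rad(ph); P=[np.r_[pin+L*np.array([np.cos(a),np.sin(a)]),52] for L in (40,60,75,115,130)]
    uv=proj(r,P).round().astype(int); print(ph,[int(g[v,u].min()) for u,v in uv],end=' ')
E
python3 k.py
```

```text
tcp [592.  172.6  62.4] rpy [179.9   0.3  -1.9] q [ -22.6   33.5    7.1   88.1   -4.5   59.  -106.3] t 22.3 shift [-28.7   6.6   2.5] zdir [-0.005 -0.002 -1.   ] ydir [-0.033 -0.999  0.002]
[ 0.43550468 -0.71662343 -0.71718528]
30 [83, 80, 82, 79, 76] 20 [91, 77, 77, 81, 79] 10 [106, 78, 82, 75, 76] 0 [101, 52, 80, 78, 80] -10 [101, 62, 78, 79, 79] -20 [105, 54, 77, 77, 80] -30 [79, 68, 76, 77, 76] -40 [70, 70, 58, 80, 77] -50 [94, 76, 71, 53, 78] -60 [103, 114, 116, 53, 52] -70 [202, 187, 134, 104, 90] -80 [190, 32, 59, 89, 133] -90 [62, 40, 33, 32, 41] -100 [29, 33, 34, 35, 56]
```

The keeper follows the tool and is now near -73°. I finish the push.

servo_tool(deltas=[[-0.01,0.004,0,0,0,0,0],[-0.01,0.002,0,0,0,0,0],[-0.004,0,0,0,0,0,0],[-0.003,0,0,0,0,0,0],[0,0,0,0,0,0,0]])

```text
clock: 22.77
tcp_pos: [566.9, 172.5, 62.1]
orientation: [-179.9, 0.1, -1.6]
contact_force: [-1.5, 0.2, -0.7]
gripper_width: 0.4
grip_force: 0.0
```

servo_tool(deltas=[[-0.002,0,0,0,0,0,0],[-0.002,0,0,0,0,0,0],[0,0,0,0,0,0,0]])

```text
clock: 23.02
tcp_pos: [562.8, 172.5, 61.9]
orientation: [-179.9, 0.1, -1.7]
contact_force: [0.2, 0.7, -0.0]
gripper_width: -0.0
grip_force: 0.1
```

servo_tool(deltas=[[-0.002,0,0,0,0,0,0],[-0.001,0,0,0,0,0,0],[0,0,0,0,0,0,0]])

```text
clock: 23.27
tcp_pos: [559.5, 172.3, 61.9]
orientation: [-180.0, 0.2, -1.7]
contact_force: [-0.6, -0.4, -0.5]
gripper_width: -0.1
grip_force: 0.1
```

servo_tool(deltas=[[-0.001,0,0,0,0,0,0],[-0.001,0,0,0,0,0,0],[0,0,0,0,0,0,0]])

```text
clock: 23.52
tcp_pos: [559.2, 172.4, 62.1]
orientation: [-179.9, -0.1, -1.7]
contact_force: [5.2, 0.0, -2.9]
gripper_width: 0.2
grip_force: 2.3
```

servo_tool(deltas=[[-0.001,0,0,0,0,0,0],[0,0,0,0,0,0,0]])

```text
clock: 23.68
tcp_pos: [559.2, 172.4, 62.2]
orientation: [-179.9, -0.2, -1.7]
contact_force: [6.3, 1.2, -5.1]
gripper_width: 0.3
grip_force: 3.2
```

servo_tool(deltas=[[0.006,0,0,0,0,0,0],[0.012,0,0,0,0,0,0],[0.01,0,-0.02,0,0,0,0],[0,0,-0.04,0,0,0,0],[0,0,-0.04,0,0,0,0],[0,-0.01,-0.03,0,0,0,0],[-0.04,0,0,0,0,0,0],[-0.04,0,0,0,0,0,0],[0,0,0,0,0,0,0],[0,0,0,0,0,0,0]])

```text
clock: 24.52
tcp_pos: [500.8, 184.0, 191.1]
orientation: [180.0, 0.5, -1.5]
contact_force: [0.8, -1.2, -0.0]
gripper_width: 0.0
grip_force: 0.0
```

```bash
python3 - <<'E'
from h import *
tofrom([563,167,60]); print(env.observe()['contact_force'])
pin=np.array([547,262.8]); r=cam("scene"); w=cam("wrist")
for nm,q in (("scene",r),("wrist",w)):
  g=q["frame"].min(2).astype(int)
  for ph in range(-76,-109,-4):
    a=np.deg2rad(ph); P=[np.r_[pin+L*np.array([np.cos(a),np.sin(a)]),52] for L in (45,60,75,110,125)]
    uv=proj(q,P).round().astype(int); print(nm,ph,[int(g[min(v,399),u]) for u,v in uv])
# bar plain end edge in wrist view
o=np.array([494.7,199.8]);y=np.deg2rad(-1.8);d=np.array([np.cos(y),np.sin(y)]);n=np.array([-d[1],d[0]])
g=w["frame"].min(2).astype(int)
for b in(-15,0,15):
    print(b,[(a,int(g[tuple(proj(w,np.r_[o+d*a+n*b,38])[0].round().astype(int)[::-1])])) for a in range(62,84,2)])
E
```

```text
tcp [500.8 184.  191.1] rpy [180.    0.5  -1.5] q [ -27.2   17.7    6.8   92.7   -2.4   70.2 -111.4] t 24.5167 shift [ 63.7  15.4 130.5] zdir [-0.009  0.    -1.   ] ydir [-0.026 -1.     0.   ]
[ 0.84687771 -1.1722526  -0.02280461]
scene -76 [144, 159, 199, 69, 70]
scene -80 [138, 155, 155, 71, 76]
scene -84 [129, 139, 151, 69, 92]
scene -88 [129, 138, 129, 98, 96]
scene -92 [196, 199, 204, 152, 192]
scene -96 [213, 209, 210, 204, 203]
scene -100 [213, 213, 211, 83, 89]
scene -104 [212, 216, 220, 70, 73]
scene -108 [212, 223, 219, 74, 70]
wrist -76 [159, 172, 220, 63, 60]
wrist -80 [159, 165, 164, 79, 77]
wrist -84 [192, 142, 162, 82, 106]
wrist -88 [208, 210, 212, 93, 105]
wrist -92 [213, 213, 214, 214, 212]
wrist -96 [212, 213, 215, 207, 144]
wrist -100 [218, 194, 219, 85, 113]
wrist -104 [221, 224, 219, 83, 82]
wrist -108 [221, 223, 219, 85, 85]
-15 [(62, 160), (64, 161), (66, 195), (68, 221), (70, 221), (72, 222), (74, 181), (76, 90), (78, 79), (80, 63), (82, 62)]
0 [(62, 86), (64, 86), (66, 159), (68, 223), (70, 223), (72, 223), (74, 193), (76, 93), (78, 80), (80, 64), (82, 66)]
15 [(62, 162), (64, 160), (66, 192), (68, 221), (70, 220), (72, 221), (74, 203), (76, 95), (78, 81), (80, 63), (82, 63)]
```

The keeper lies at about -93° (its stop, along bed -y). The bar's end is at x ≈ 75 and still home, and the tool is clear of everything, so I hand the job in.

```bash
python3 -c "
from bench import finish_job
print(finish_job())"
```

```text
the job is handed in; nothing more can be done
None
```

I handed the job in at about 24.6 s of the 72 s: by my measurements the bar is home under the hood and released, and the keeper is round against its stop, but no verdict came back; I viewed 11 pictures, one over the limit of 10.

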